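Pick out the ebony fingerboard by weight and hold it up

ROBOT

A 6-joint arm with a two-finger parallel gripper is mounted at the origin on the work surface. World frame = base frame: x ahead of the robot, y to its left, z up, the work surface at z = 0. Lengths are in m, angles in rad, forces in N, time in s.
With the tool pointing down it reaches from about 0.35 to 0.975 m from the base axis. Payload 4.9 kg.
Tool frame: the origin (TCP) lies at the very end of the fingers, on their centre line; the grasp point (between the pads) lies 19 mm behind it; z points along the fingers, y is the line along which they close (so a half turn about z gives the same grasp; the last joint's range is limited). The gripper opens to 85 mm and grips with 20 to 120 N. Pads are 22 mm wide; open, the fingers measure 114 mm over their backs; the gripper's body (76 mm by 85 mm) begins 54 mm behind the grasp point. The pads swing forward as they close: fully open they stand 13 mm farther back than shut.
Start: joints at [-1.415, 0.053, 1.613, -0, 1.476, -0.119], TCP at [0.17, -0.602, 0.231] pointing down, gripper open.
Joint ranges: [-3.01, 3.01], [-1.01, 2.22], [0.06, 2.58], [-1.02, 4.17], [0.09, 2.62], [-3.14, 3.14]. Speed limits (rad/s): [2.57, 2.57, 3.14, 3.14, 3.14, 3.14].

INTERFACE

Orientations are given as a rotation vector (axis times angle).
In Python, from station import ctrl, imaging gives the robot as it stands.
- The arm moves only by the tool play_rows, never from a script. Its argument "series" is a list of rows, each a list of 3 entries, a list of its own where there are three numbers: the opening, from 0 (shut) to 1 (fully open), then the shift along the tool's x, y, z each as a share of 0.05 m, from -1 to 1, then the turn, a rotation vector about the tool's x, y, z each as a share of 8 degrees, from -1 to 1. In form: [[grip, [dx, dy, dz], [ax, ay, az]], ...]. A call has 1 to 8 rows; each row shifts and turns the commanded pose from where the row before left it, along the tool's axes as they then stand; what a row does not reach is not made up. A row lasts 1/8 s, in which the tool goes at most 62.5 mm and 10.7 degrees, less where a joint would pass 70% of its speed; a pose out of reach is approached as far as the arm can. A call with a number of a shift or a turn outside -1 to 1 is refused whole. A call with a gripper value outside its range is refused whole. The fingers move at their own pace and stop on an object; "force" is the grip in N (left out, the last holds). Time passes only in rows, so rows that do not move let the fingers close. It gives the time, the measured TCP pose, the force, the opening and the grip force at its end, in the units of the state.
- ctrl.get_obs(): the state, without advancing time (a new reading comes with each control period).
- imaging.get_image(name): name is "side" or "top" or "wrist"; returns a dict with "color" (420x560x3 uint8, blue, green, red), "fx", "fy", "cx", "cy" (pixels), "D" ([k1, k2, p1, p2, k3] as OpenCV has them; the pictures are not rectified), "extrinsics" (4x4, takes a point from world to camera coordinates); the wrist camera has in their place "hand_eye" (4x4, takes a point from camera to tool coordinates, whose origin is the TCP and whose axes are the flange's). Camera axes: x right, y down, z forward; pixel columns grow to the right and rows downward; lengths in m; the calibration is good to about 2 mm. A picture is of the moment at which its call begins: read the wrist's pose just before it. There is no depth.
- ctrl.finish_job(): hands the job in; it is judged then, once.
The state is a dict: "t": time; "q": joint angles; "dq": joint speeds; "effort": joint torques, N m; "tool_pos": TCP position; "tool_rot": TCP orientation; "contact_force": force on the tool from outside, world axes, zero at the start; "wrist_torque": the same for the moment, N m; "opening": finger opening in m; "grip_force": force on a finger pad.
Only numpy, scipy, OpenCV 4.12 (cv2) and the standard library are available. Lean on these libraries where they do the work, as an engineer would, in place of code of your own. Each camera call takes 0.05 s, during which the arm holds its last target. There are 200 camera calls.

TASK

Three black violin fingerboard blanks on the drying rack look alike, but one is real ebony, about twice as heavy as the two dyed imitations: find it by feeling their weight. The program finishes while still holding the ebony one in the gripper, level and still, about 10 cm above where it lay and touching nothing else. The imitations must end lying flat across both bearers of the rack, along it as they were, let go; drop or tip nothing and leave the jar, tin and bowl where they are.

Things in the scene. Friction and masses are not known exactly. Their poses are not given: they have to be found in the camera images.
- blank_a: black fingerboard blank, red wax on both ends; 300 mm along x, 46 mm wide at its -x end tapering to 34 at +x (40 at the middle), 24 thick: upright sides 20 high, then a strip 24 wide. Origin: middle of the underside, z up; balances at its middle. All three look alike, order varies; one is ebony, 325 to 395 g, the two imitations 160 to 210 g each
- blank_b: black fingerboard blank, red wax on both ends; 300 mm along x, 46 mm wide at its -x end tapering to 34 at +x (40 at the middle), 24 thick: upright sides 20 high, then a strip 24 wide. Origin: middle of the underside, z up; balances at its middle. All three look alike, order varies; one is ebony, 325 to 395 g, the two imitations 160 to 210 g each
- blank_c: black fingerboard blank, red wax on both ends; 300 mm along x, 46 mm wide at its -x end tapering to 34 at +x (40 at the middle), 24 thick: upright sides 20 high, then a strip 24 wide. Origin: middle of the underside, z up; balances at its middle. All three look alike, order varies; one is ebony, 325 to 395 g, the two imitations 160 to 210 g each
- rack: fixed rack: baseboard 270 x 400 mm, 12 thick, two felt-topped bearers along its y at x = -100 and 100, tops 50 mm above the bench. Origin: middle of its underside, z up. Blanks lie across both bearers along its x, at about y = -120, 0, 120, middles free underneath. Dowels 10 mm thick rise 23 above the felt on both bearers at y = -180, -60, 60, 180
- varnish_jar: bystander: amber glass jar with a black cap, 60 mm wide, 85 mm high, origin at the middle of its underside
- resin_tin: bystander: metal tin with a paper label, 72 mm wide, 60 mm high, origin at the middle of its underside
- pigment_bowl: bystander: white ceramic bowl, 90 mm wide, 40 mm high, origin at the middle of its underside

How it is judged:
At the end, for the whole second after the job is handed in: Ebony blank in the fingers, underside over 110 mm above the bench, level within 0.12 rad, still, touching nothing else. Imitations (under 2.6 N on the rack) flat across both bearers (tilt < 0.06 rad, off by < 40 mm, 0.25 rad), let go, at rest. Bystanders moved < 30 mm ((((height (world z) of blank_a above 0.11 m and angle between blank_a's own z axis and vertical below 0.12 rad and linear speed of blank_a below 0.02 m/s and angular speed of blank_a below 0.15 rad/s and contact force between the fingers and blank_a above 1 N and contact force between blank_a and rack below 0.1 N and contact force between blank_a and blank_b below 0.1 N and contact force between blank_a and blank_c below 0.1 N and contact force between blank_a and varnish_jar below 0.1 N and contact force between blank_a and resin_tin below 0.1 N and contact force between blank_a and pigment_bowl below 0.1 N) and (contact force between the fingers and blank_b below 0.1 N and contact force between blank_b and rack between 1 and 2.6 N and height (world z) of blank_b between 0.046 and 0.055 m and angle between blank_b's own z axis and vertical below 0.06 rad and x of blank_b in the frame of rack between -0.04 and 0.04 m and y of blank_b in the frame of rack between -0.18 and 0.18 m and angle between the x axis of blank_b and the x axis of rack, either way round below 0.25 rad and linear speed of blank_b below 0.02 m/s) and (contact force between the fingers and blank_c below 0.1 N and contact force between blank_c and rack between 1 and 2.6 N and height (world z) of blank_c between 0.046 and 0.055 m and angle between blank_c's own z axis and vertical below 0.06 rad and x of blank_c in the frame of rack between -0.04 and 0.04 m and y of blank_c in the frame of rack between -0.18 and 0.18 m and angle between the x axis of blank_c and the x axis of rack, either way round below 0.25 rad and linear speed of blank_c below 0.02 m/s)) or ((height (world z) of blank_b above 0.11 m and angle between blank_b's own z axis and vertical below 0.12 rad and linear speed of blank_b below 0.02 m/s and angular speed of blank_b below 0.15 rad/s and contact force between the fingers and blank_b above 1 N and contact force between blank_b and rack below 0.1 N and contact force between blank_b and blank_a below 0.1 N and contact force between blank_b and blank_c below 0.1 N and contact force between blank_b and varnish_jar below 0.1 N and contact force between blank_b and resin_tin below 0.1 N and contact force between blank_b and pigment_bowl below 0.1 N) and (contact force between the fingers and blank_a below 0.1 N and contact force between blank_a and rack between 1 and 2.6 N and height (world z) of blank_a between 0.046 and 0.055 m and angle between blank_a's own z axis and vertical below 0.06 rad and x of blank_a in the frame of rack between -0.04 and 0.04 m and y of blank_a in the frame of rack between -0.18 and 0.18 m and angle between the x axis of blank_a and the x axis of rack, either way round below 0.25 rad and linear speed of blank_a below 0.02 m/s) and (contact force between the fingers and blank_c below 0.1 N and contact force between blank_c and rack between 1 and 2.6 N and height (world z) of blank_c between 0.046 and 0.055 m and angle between blank_c's own z axis and vertical below 0.06 rad and x of blank_c in the frame of rack between -0.04 and 0.04 m and y of blank_c in the frame of rack between -0.18 and 0.18 m and angle between the x axis of blank_c and the x axis of rack, either way round below 0.25 rad and linear speed of blank_c below 0.02 m/s)) or ((height (world z) of blank_c above 0.11 m and angle between blank_c's own z axis and vertical below 0.12 rad and linear speed of blank_c below 0.02 m/s and angular speed of blank_c below 0.15 rad/s and contact force between the fingers and blank_c above 1 N and contact force between blank_c and rack below 0.1 N and contact force between blank_c and blank_a below 0.1 N and contact force between blank_c and blank_b below 0.1 N and contact force between blank_c and varnish_jar below 0.1 N and contact force between blank_c and resin_tin below 0.1 N and contact force between blank_c and pigment_bowl below 0.1 N) and (contact force between the fingers and blank_a below 0.1 N and contact force between blank_a and rack between 1 and 2.6 N and height (world z) of blank_a between 0.046 and 0.055 m and angle between blank_a's own z axis and vertical below 0.06 rad and x of blank_a in the frame of rack between -0.04 and 0.04 m and y of blank_a in the frame of rack between -0.18 and 0.18 m and angle between the x axis of blank_a and the x axis of rack, either way round below 0.25 rad and linear speed of blank_a below 0.02 m/s) and (contact force between the fingers and blank_b below 0.1 N and contact force between blank_b and rack between 1 and 2.6 N and height (world z) of blank_b between 0.046 and 0.055 m and angle between blank_b's own z axis and vertical below 0.06 rad and x of blank_b in the frame of rack between -0.04 and 0.04 m and y of blank_b in the frame of rack between -0.18 and 0.18 m and angle between the x axis of blank_b and the x axis of rack, either way round below 0.25 rad and linear speed of blank_b below 0.02 m/s))) and distance of each of varnish_jar, resin_tin, pigment_bowl from where it was at the start of the episode below 0.03 m); the arm keeps its last pose, push and grip.
It fails at once if a jar, tin or bowl beside the rack is pushed more than 30 mm or tipped over (distance of any of varnish_jar, resin_tin, pigment_bowl from where it was at the start of the episode above 0.03 m or angle between any of varnish_jar, resin_tin, pigment_bowl's own z axis and vertical above 0.4 rad).
It fails at once if a blank is dropped or thrown (moves faster than 0.6 m/s while not held) ((linear speed of blank_a above 0.6 m/s and contact force between the fingers and blank_a below 0.1 N) or (linear speed of blank_b above 0.6 m/s and contact force between the fingers and blank_b below 0.1 N) or (linear speed of blank_c above 0.6 m/s and contact force between the fingers and blank_c below 0.1 N)).
It fails at once if a blank is tipped more than 30 degrees (angle between any of blank_a, blank_b, blank_c's own z axis and vertical above 0.52 rad).
It also fails if it takes over 72 s, if anything falls off the work surface, if the arm or the gripper's body presses on something with over 40 N, if the wrist force passes 120 N, or if a joint passes its speed limit or range.

## Working session

There is one attempt and no reset: what is moved stays moved. The work goes in short steps, Python scripts to look and compute and a tool call to move; the robot and the scene stay as the last step left them, time stands still between calls to the robot, and variables do not carry over. Pictures are saved under pics/ and viewed, at most 10 in all, crops included, and the job is handed in when it is done.

Besides the shell and the picture viewer there is one more tool, called after "Request:" by a JSON object that holds its "method" and its "body", one argument or row to a line. play_rows: Moves the arm, as the interface text tells. Shift numbers are shares of 0.05 m and turn numbers shares of 8 degrees, none past 1 either way. Its arguments: {"type":"object","properties":{"series":{"type":"array"},"force":{"type":"number"}},"required":["series"]}

```bash
mkdir -p pics; python3 - <<'E'
from station import ctrl, imaging
import cv2,numpy as np
o=ctrl.get_obs(); print({k:np.round(v,3).tolist() for k,v in o.items()})
for n in("top","side"):
    im=imaging.get_image(n); cv2.imwrite(f"pics/{n}1.png",im["color"]); print(n,{k:np.round(v,4).tolist() for k,v in im.items() if k!="color"})
E
```

```text
{'t': 0.0, 'q': [-1.415, 0.053, 1.614, 0.0, 1.476, -0.119], 'dq': [0.001, -0.002, -0.003, -0.0, -0.002, -0.001], 'effort': [0.003, -39.368, -37.017, 0.0, 0.007, 0.0], 'tool_pos': [0.169, -0.601, 0.23], 'tool_rot': [-3.11, -0.43, 0.0], 'contact_force': [-0.085, -0.45, -0.227], 'wrist_torque': [0.018, 0.019, 0.081], 'grip_force': 0.0, 'opening': 0.085}
top {'fx': 397.9124, 'fy': 397.9124, 'cx': 282.3526, 'cy': 209.9375, 'D': [-0.0235, 0.0, 0.0, 0.0, 0.0], 'extrinsics': [[-0.0249, -0.9997, 0.0054, 0.0111], [-0.9978, 0.0246, -0.0621, 0.5233], [0.062, -0.007, -0.9981, 0.9858], [0.0, 0.0, 0.0, 1.0]]}
side {'fx': 469.3649, 'fy': 469.3649, 'cx': 286.9463, 'cy': 218.8913, 'D': [0.0509, 0.0, 0.0, 0.0, 0.0], 'extrinsics': [[-0.8098, -0.5867, -0.005, 0.4622], [-0.4499, 0.6264, -0.6365, 0.2591], [0.3766, -0.5132, -0.7712, 0.998], [0.0, 0.0, 0.0, 1.0]]}
```

View pics/top1.png

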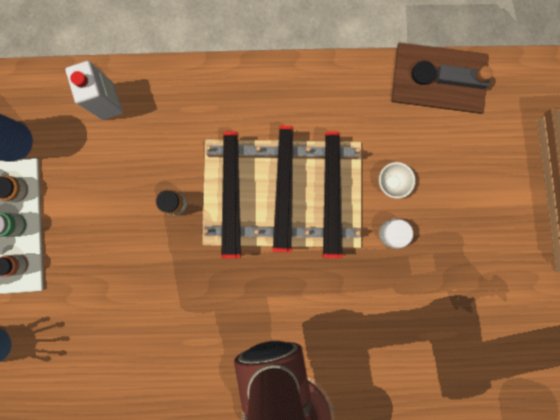

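View pics/side1.png

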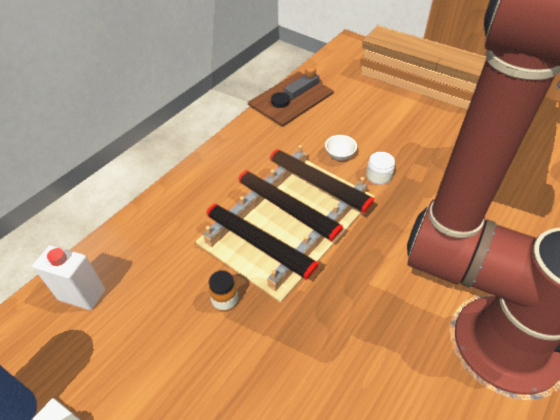

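The top view shows three blanks running along world x at columns ~231, 284 and 332 (rows 130–255). The jar is at (170,202), the bowl at (397,180) and the tin at (397,233). Next I'll measure the red ends.

```bash
cat > h.py <<'E'
from station import ctrl, imaging
import cv2,numpy as np
from scipy.spatial.transform import Rotation as R
def world(im,uv,z,E=None):
    E=im["extrinsics"] if E is None else E
    K=np.array([[im["fx"],0,im["cx"]],[0,im["fy"],im["cy"]],[0,0,1]])
    p=cv2.undistortPoints(np.array(uv,float).reshape(-1,1,2),K,np.array(im["D"],float))[:,0]
    d=np.c_[p,np.ones(len(p))]@E[:3,:3]; c=-E[:3,:3].T@E[:3,3]
    return c+d*((z-c[2])/d[:,2])[:,None]
def red(im,roi=None):
    c=im["color"].astype(int); m=((c[...,2]>110)&(c[...,1]<60)&(c[...,0]<60)).astype(np.uint8)
    n,l,s,ce=cv2.connectedComponentsWithStats(m); return [(s[i,4],ce[i]) for i in range(1,n) if s[i,4]>8]
E
python3 - <<'E'
from h import *
np.set_printoptions(precision=4,suppress=True)
im=imaging.get_image("top"); im["extrinsics"]=np.array(im["extrinsics"])
P=[c for a,c in red(im) if 200<c[0]<360 and c[1]<270]
W=world(im,P,0.066); print(np.c_[P,W])
g=im["color"].max(2)
for u0 in (231,284,332):
  m=np.zeros_like(g); m[160:222,u0-16:u0+17]=(g[160:222,u0-16:u0+17]<50)
  pts=[]
  for r in range(160,222,4):
    x=np.flatnonzero(m[r]); pts.append([x.mean(),r]) 
    if r%20==0: e=world(im,[[x.min()-.5,r],[x.max()+.5,r]],.07); print(r,x.min(),x.max(),e[:,:2].ravel())
  w=world(im,pts,.07); k=np.polyfit(w[:,0],w[:,1],1); print(u0,"slope",k[0],"y at .5:",np.polyval(k,.5),w[:,0].min(),w[:,0].max())
print(world(im,[[170,202]],.085),world(im,[[397,233]],.06),world(im,[[397,180]],.04))
print(world(im,[[204,140],[362,141],[361,247],[203,246]],.012))
E
```

```text
[[285.8621 127.5172   0.7204  -0.015    0.066 ]
 [230.1842 133.0789   0.71     0.1202   0.066 ]
 [331.8571 133.2      0.7039  -0.1263   0.066 ]
 [281.5769 249.0192   0.4272   0.0026   0.066 ]
 [230.5254 255.2203   0.4156   0.1243   0.066 ]
 [332.1724 254.9828   0.41    -0.1174   0.066 ]]
160 224 237 [0.6437 0.1368 0.6428 0.1032]
180 224 237 [0.5953 0.1375 0.5945 0.104 ]
200 224 237 [0.5473 0.1383 0.5464 0.1049]
220 223 238 [0.4996 0.1414 0.4986 0.1034]
231 slope -0.01053917561799661 y at .5: 0.12170009740760582 0.4991127229603432 0.6432408915636207
160 279 290 [ 0.6404  0.0047  0.6397 -0.0241]
180 278 290 [ 0.5921  0.0083  0.5914 -0.0228]
200 277 290 [ 0.5441  0.0119  0.5433 -0.0215]
220 276 289 [ 0.4965  0.0154  0.4957 -0.0179]
284 slope -0.05517666260451807 y at .5: -0.0021550508517657815 0.49606234570323327 0.6400911641954604
160 326 338 [ 0.6378 -0.1082  0.637  -0.1395]
180 326 339 [ 0.5894 -0.1067  0.5886 -0.1403]
200 325 339 [ 0.5413 -0.1027  0.5405 -0.1386]
220 325 339 [ 0.4936 -0.1012  0.4927 -0.137 ]
332 slope -0.03739466889891924 y at .5: -0.1194957288062607 0.49313680260947224 0.6374036117350553
[[0.5443 0.2619 0.085 ]] [[ 0.4583 -0.2762  0.06  ]] [[ 0.5893 -0.2877  0.04  ]]
[[ 0.7078  0.194   0.012 ]
 [ 0.6956 -0.2104  0.012 ]
 [ 0.4252 -0.1977  0.012 ]
 [ 0.4377  0.1998  0.012 ]]
```

Request:
{"method": "play_rows", "body": {
  "series": [
    [1,[0.72,-0.51,0],[0,0,0]],
    [1,[0.72,-0.51,0],[0,0,0]],
    [1,[0.72,-0.51,0],[0,0,0]],
    [1,[0.72,-0.51,0],[0,0,0]],
    [1,[0.72,-0.51,0],[0,0,0]],
    [1,[0.72,-0.51,0],[0,0,0]],
    [1,[0.72,-0.51,0],[0,0,0]],
    [1,[0.72,-0.51,0],[0,0,0]]
  ]
}}

```text
t: 1.15
tool_pos: [0.392, -0.3257, 0.231]
tool_rot: [-3.112, -0.43, 0.0]
contact_force: [0.8, 0.2, -0.0]
opening: 0.0854
grip_force: 0.0
```

Request:
{"method": "play_rows", "body": {
  "series": [
    [1,[0.72,-0.51,0],[0,0,0]],
    [1,[0.72,-0.51,0],[0,0,0]],
    [1,[0.72,-0.51,0],[0,0,0]],
    [1,[0.72,-0.51,0],[0,0,0]],
    [1,[0.72,-0.51,0],[0,0,0]],
    [1,[0.72,-0.51,0],[0,0,0.73]],
    [1,[0,0,0],[0,0,0.73]],
    [1,[0,0,0],[0,0,0.73]]
  ]
}}

```text
t: 2.15
tool_pos: [0.5579, -0.1204, 0.2307]
tool_rot: [-3.141, 0.052, 0.002]
contact_force: [0.0, 0.1, -0.0]
opening: 0.0859
grip_force: 0.0
```

```bash
cat >> h.py <<'E'
def to(x,y,z,yaw):
    """shift (tool axes, shares of 0.05) and turn (shares of 8 deg) left to the target, tool down"""
    o=ctrl.get_obs(); Rt=R.from_rotvec(o["tool_rot"])
    T=R.from_euler("z",yaw)*R.from_euler("x",np.pi)
    d=Rt.inv().apply(np.array([x,y,z])-o["tool_pos"])/.05
    a=np.degrees((Rt.inv()*T).as_rotvec())/8
    print("t",o["t"],"pos",np.round(o["tool_pos"],4),"shift",np.round(d,3),"turn",np.round(a,3),"F",np.round(o["contact_force"],2),"M",np.round(o["wrist_torque"],3),"open",o["opening"],"grip",o["grip_force"])
E
python3 - <<'E'
from h import *
np.set_printoptions(precision=4,suppress=True)
to(.557,-.122,.13,-.032)
o=ctrl.get_obs(); im=imaging.get_image("wrist"); cv2.imwrite("pics/w1.png",im["color"])
T=np.eye(4);T[:3,:3]=R.from_rotvec(o["tool_rot"]).as_matrix();T[:3,3]=o["tool_pos"]
E=np.linalg.inv(T@np.array(im["hand_eye"])); print(np.array(im["hand_eye"]))
for a,c in red(im): print(a,c,world(im,[c],.066,E))
E
```

```text
t 2.15 pos [ 0.5579 -0.1204  0.2307] shift [-0.015  0.034  2.014] turn [-0.002  0.007 -0.006] F [ 0.    0.09 -0.03] M [ 0.    -0.1   -0.091] open 0.08590306537497944 grip 0.0
[[-0.0008 -0.9574 -0.2888  0.0736]
 [ 1.     -0.0008  0.0002  0.0005]
 [-0.0005 -0.2888  0.9574 -0.143 ]
 [ 0.      0.      0.      1.    ]]
238 [156.5966  22.6092] [[ 0.722  -0.0094  0.066 ]]
34 [175.5588  23.7647] [[ 0.72   -0.0272  0.066 ]]
132 [284.053   36.9015] [[ 0.7042 -0.1272  0.066 ]]
165 [23.0182 47.1818] [[0.7109 0.1275 0.066 ]]
31 [39.2903 46.3871] [[0.7101 0.1101 0.066 ]]
29 [196.7241 303.5862] [[ 0.4222 -0.0133  0.066 ]]
18 [ 71.     311.2222] [[0.4129 0.1479 0.066 ]]
58 [ 96.1897 312.6552] [[0.4108 0.1151 0.066 ]]
145 [282.7103 313.6276] [[ 0.4051 -0.1159  0.066 ]]
```

View pics/w1.png

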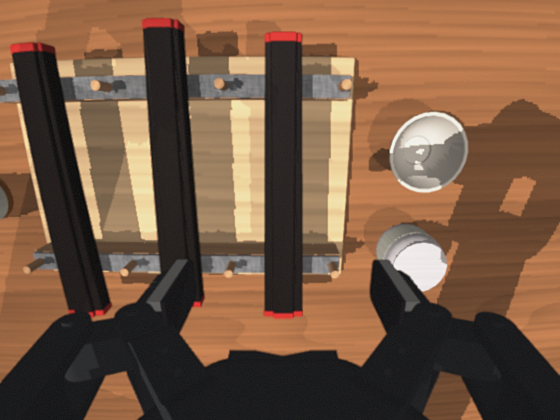

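The wrist view shows blank C centred between the fingers at column 283. Its ends agree with the top camera, giving a centre of (0.555, -0.1215).

Request:
{"method": "play_rows", "body": {
  "series": [
    [1,[-0.06,0.02,0.6],[0,0,0]],
    [1,[0,0,0.6],[0,0,0]],
    [1,[0,0,0.6],[0,0,0]],
    [1,[0,0,0.6],[0,0,0]],
    [1,[0,0,0.6],[0,0,0]],
    [1,[0,0,0.5],[0,0,0]],
    [1,[0,0,0.4],[0,0,0]],
    [1,[0,0,0],[0,0,0]]
  ],
  "force": 40
}}

```text
t: 3.2
tool_pos: [0.5533, -0.1216, 0.0343]
tool_rot: [-3.14, 0.048, 0.006]
contact_force: [-0.5, 0.2, -1.1]
opening: 0.0853
grip_force: 0.0
```

Request:
{"method": "play_rows", "body": {
  "series": [
    [0.3,[0,0,0],[0,0,0]],
    [0.3,[0,0,0],[0,0,0]],
    [0.3,[0,0,0],[0,0,0]],
    [0.3,[0,0,0],[0,0,0]],
    [0.3,[0,0,0],[0,0,0]],
    [0.3,[0,0,0],[0,0,0]]
  ],
  "force": 40
}}

```text
t: 3.95
tool_pos: [0.5558, -0.1222, 0.0378]
tool_rot: [3.141, -0.049, 0.003]
contact_force: [-0.7, 1.3, 5.8]
opening: 0.0394
grip_force: 41.5
```

Request:
{"method": "play_rows", "body": {
  "series": [
    [0.3,[0,0,-0.1],[0,0,0]],
    [0.3,[0,0,-0.15],[0,0,0]],
    [0.3,[0,0,-0.2],[0,0,0]],
    [0.3,[0,0,-0.15],[0,0,0]],
    [0.3,[0,0,0],[0,0,0]],
    [0.3,[0,0,0],[0,0,0]],
    [0.3,[0,0,0],[0,0,0]]
  ]
}}

```text
t: 4.82
tool_pos: [0.5544, -0.1219, 0.0658]
tool_rot: [-3.141, 0.049, 0.001]
contact_force: [0.4, -1.6, -2.8]
opening: 0.0395
grip_force: 40.9
```

```bash
python3 - <<'E'
from h import *
for i in range(6):
    to(.555,-.1215,.036,-.036); imaging.get_image("side")
print(np.round(ctrl.get_obs()["effort"],2))
cv2.imwrite("pics/s2.png",imaging.get_image("side")["color"])
E
```

```text
t 4.825 pos [ 0.5544 -0.1219  0.0658] shift [ 0.012 -0.009  0.596] turn [-0.002  0.006  0.036] F [ 0.38 -1.65 -2.83] M [-0.005  0.011 -0.02 ] open 0.03951450915980547 grip 40.87623596191406
t 4.875 pos [ 0.5544 -0.122   0.0658] shift [ 0.012 -0.01   0.596] turn [-0.002  0.006  0.036] F [ 0.95 -0.87 -2.88] M [ 0.009 -0.003  0.022] open 0.03942873578639117 grip 40.876479148864746
t 4.925 pos [ 0.5545 -0.122   0.0659] shift [ 0.01  -0.01   0.597] turn [-0.002  0.005  0.036] F [ 0.15  0.79 -3.22] M [ 0.028  0.016 -0.036] open 0.0394659323462885 grip 40.87612688541412
t 4.975 pos [ 0.5546 -0.122   0.066 ] shift [ 0.009 -0.01   0.599] turn [-0.001  0.004  0.036] F [ 0.98  0.87 -3.01] M [ 0.025 -0.04   0.058] open 0.039349554481306996 grip 40.876182317733765
t 5.025 pos [ 0.5546 -0.122   0.066 ] shift [ 0.007 -0.01   0.601] turn [-0.001  0.003  0.036] F [-0.66 -0.29 -3.16] M [ 0.059 -0.018 -0.029] open 0.03940196468353697 grip 40.87586224079132
t 5.075 pos [ 0.5547 -0.122   0.0661] shift [ 0.006 -0.01   0.602] turn [-0.001  0.003  0.036] F [ 0.52 -0.11 -3.59] M [ 0.009 -0.014  0.024] open 0.039468434956014646 grip 40.875558257102966
[  0.   -38.19 -34.59   0.     0.     0.  ]
```

View pics/s2.png

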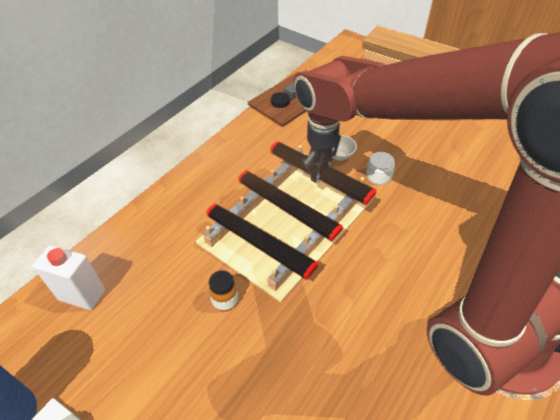

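The side view shows blank C lifted clear and level (ends at ~(276,148) and (370,195)), with the other two undisturbed. The reading of about 3.1 N suggests ebony. I'll raise it further and average over more readings.

Request:
{"method": "play_rows", "body": {
  "series": [
    [0.3,[0,0,-0.15],[0,0,0]],
    [0.3,[0,0,-0.3],[0,0,0]],
    [0.3,[0,0,-0.35],[0,0,0]],
    [0.3,[0,0,-0.35],[0,0,0]],
    [0.3,[0,0,-0.25],[0,0,0]],
    [0.3,[0,0,-0.1],[0,0,0]],
    [0.3,[0,0,0],[0,0,0]],
    [0.3,[0,0,0],[0,0,0]]
  ]
}}

```text
t: 6.18
tool_pos: [0.5542, -0.1219, 0.1404]
tool_rot: [-3.141, 0.049, 0.002]
contact_force: [-0.2, 0.2, -3.4]
opening: 0.0389
grip_force: 40.9
```

Request:
{"method": "play_rows", "body": {
  "series": [
    [0.3,[0,0,0],[0,0,0]],
    [0.3,[0,0,0],[0,0,0]],
    [0.3,[0,0,0],[0,0,0]],
    [0.3,[0,0,0],[0,0,0]],
    [0.3,[0,0,0],[0,0,0]],
    [0.3,[0,0,0],[0,0,0]]
  ]
}}

```text
t: 6.92
tool_pos: [0.5548, -0.1221, 0.1414]
tool_rot: [3.141, -0.049, 0.0]
contact_force: [-0.5, -1.5, -4.0]
opening: 0.0396
grip_force: 40.9
```

```bash
python3 - <<'E'
from h import *
f=[]
for i in range(24):
    f.append(np.r_[ctrl.get_obs()["contact_force"],ctrl.get_obs()["wrist_torque"]]); imaging.get_image("side")
print(np.mean(f,0),np.std(f,0)); to(.555,-.1215,.036,-.036)
E
```

```text
[ 2.20232439e-01 -1.78556543e-01 -3.39848892e+00  4.47423677e-03
 -1.15270289e-02 -8.31036742e-04] [0.51196004 0.48206279 0.3776918  0.02810278 0.03325215 0.03310753]
t 8.125 pos [ 0.5548 -0.1221  0.1413] shift [ 0.004 -0.011  2.106] turn [0.    0.    0.036] F [-0.14 -0.39 -3.37] M [ 0.01   0.005 -0.054] open 0.03964642633653743 grip 40.86598098278046
```

Averaged over 24 readings, the weight is 3.40 ± 0.08 N (about 347 g). Readings with the gripper empty and still were -0.2 to 0 N, so this is the ebony blank. One last look before handing in.

```bash
python3 - <<'E'
from h import *
im=imaging.get_image("side"); cv2.imwrite("pics/s3.png",im["color"])
E0=np.array(im["extrinsics"])
P=[c for a,c in red(im) if 190<c[0]<400 and 100<c[1]<290]
for z in (.066,.166): print(z,np.round(np.c_[P,world(im,P,z,E0)],3).tolist())
E
```

```text
0.066 [[273.088, 123.206, 0.783, -0.225, 0.066], [372.533, 174.562, 0.447, -0.209, 0.066], [210.586, 209.207, 0.71, 0.126, 0.066], [334.846, 231.885, 0.426, 0.008, 0.066], [310.346, 269.622, 0.413, 0.129, 0.066]]
0.166 [[273.088, 123.206, 0.706, -0.128, 0.166], [372.533, 174.562, 0.409, -0.114, 0.166], [210.586, 209.207, 0.642, 0.183, 0.166], [334.846, 231.885, 0.39, 0.078, 0.166], [310.346, 269.622, 0.379, 0.185, 0.166]]
```

View pics/s3.png

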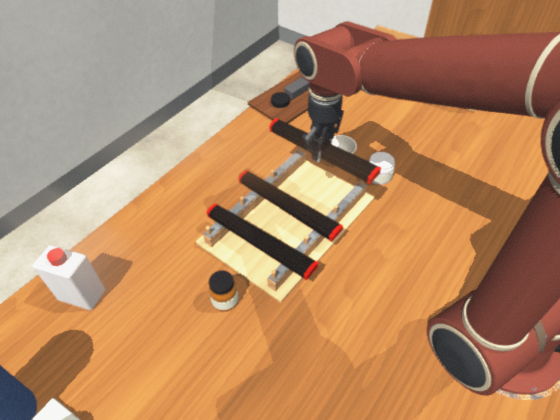

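The held blank is level about 10 cm up: both ends, at (273,123) and (373,175), fit z≈0.166 with a 0.297 m span. The imitations and the jar, tin and bowl have not moved.

```bash
python3 -c "
from station import ctrl
print(ctrl.finish_job())"
```

```text
the job is handed in; nothing more can be done
None
```

I identified the blank on the robot's right (the -y side of the rack) as the ebony one at 3.4 N (about 347 g), without lifting the other two, and handed in with it held level and still about 10 cm above where it lay; the result was not reported back.

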